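# Seat a round mirror in a three-point nest

### The arm

A 6-joint arm with a two-finger parallel gripper is mounted at the origin on a cart in front of the work surface, level with it; the furniture and walls round the work are solid. World frame = base frame: x ahead of the robot, y to its left, z up, the work surface at z = 0. Lengths are in m, angles in rad, forces in N, time in s.
With the tool pointing down it reaches from about 0.375 to 0.9 m from the base axis. Payload 3.1 kg.
Tool frame: the origin (TCP) lies at the centre of the arm's flange, where the gripper is bolted on; the fingertips stand 182 mm ahead of it and the grasp point (between the pads) lies 164 mm ahead of it; z points along the fingers, x is the direction in which the jaws open and shut, and the axes are right-handed (so a half turn about z gives the same grasp; the last joint's range is limited). The gripper opens to 87 mm and grips with 3 to 60 N. Pads are 19 mm wide; open, the fingers measure 117 mm over their backs; the gripper's body (75 mm by 190 mm) begins 51 mm behind the grasp point.
Start: joints at [1.05, 0.527, 1.433, -0, 1.181, -0.178], TCP at [0.209, 0.589, 0.405] pointing down, gripper open.
Joint ranges: [-3.08, 3.08], [-0.75, 2.2], [0.22, 2.44], [-1.43, 4.57], [0, 2.65], [-2.85, 2.85]. Speed limits (rad/s): [2.79, 2.79, 3.14, 3.14, 3.14, 3.14].

### API

Orientations are given as [roll, pitch, yaw] about the fixed x, y, z axes, in that order (R = Rz(yaw) Ry(pitch) Rx(roll)).
In Python, from bench import bot, cams, workorder gives the robot as it stands. The module is installed in compiled form; this text tells all that it offers.
- The arm moves only by the tool move_arm, never from a script. Its argument "steps" is text: rows parted by semicolons, each of 6 numbers parted by spaces: the shift along the tool's x, y, z in cm, then the turn, a rotation vector about the tool's x, y, z in degrees. In form: x y z ax ay az; .... A call has 1 to 20 rows; each row is the pose to reach, as a shift and turn from the pose commanded when the call began, along the tool's axes at that moment; what a row does not reach only later rows make up. A row lasts 1/10 s, in which the tool goes at most 50 mm and 8.59 degrees, less where a joint would pass 70% of its speed; a pose out of reach is approached as far as the arm can. A call with a gripper value outside its range is refused whole. "grip" is the closure in counts, from 0 (fully open) to 255 (shut), set as the call begins (left out, the last holds). The fingers move at their own pace and stop on an object; "grip_force" is the grip in N (left out, the last holds). Time passes only in rows, so rows that repeat a pose let the fingers close. It gives the time, the measured TCP pose, the force and the opening at its end, in the units of the state.
- bot.read_state(): the state, without advancing time (a new reading comes with each control period).
- cams.grab_frame(name): name is "side" or "top" or "wrist"; returns a dict with "color" (384x512x3 uint8, red, green, blue), "fovy" (degrees; the focal length in pixels is half the picture's height over the tangent of half this angle, whatever the lens; pixels are square), "cx", "cy" (the principal point, pixels), "cam_to_world" (4x4, takes a point from camera to world coordinates). Camera axes: x right, y down, z forward; pixel columns grow to the right and rows downward; lengths in m; the calibration is good to about 2 mm. A picture is of the moment at which its call begins. There is no depth.
- workorder.close_job(): hands the job in, once; it reports no verdict.
The state is a dict: "clock": time; "qpos": joint angles; "dq": joint speeds; "effort": joint torques, N m; "position": TCP position; "ee_rot": TCP orientation; "force": force on the tool from outside, world axes, zero at the start; "ft_torque": the same for the moment, N m; "width": opening from 0.0 (shut) to 1.0 (fully open).
Only numpy, scipy, OpenCV 4.12 (cv2) and the standard library are available. Lean on these libraries where they do the work, as an engineer would, in place of code of your own. Each camera call takes 0.05 s, during which the arm holds its last target.

### The job

Lay the round mirror, face up, on the bare loading end of the nest plate and let go of it. Then nudge it along the plate, past the sprung plunger, until it is fully home: touching the stop screw, the side ball and the plunger. Feel for the stop screw and press the mirror onto it firmly but gently (about 11 N at the stop, no less than 8 N and never more than 15 N), then back away and leave it seated, without disturbing the other things on the table.

Things in the scene. Friction and masses are not known exactly. Their poses are not given: they have to be found in the camera images.
- mirror: Round mirror in a dark metal cell: a plain disc 60 mm in diameter, 22 mm high, with a bright face on top; 0.15 to 0.3 kg. It starts on the table to the robot's left. Origin: centre of its underside; z points up out of the face. Smooth (friction 0.4 on the fingers, 0.25 on the plate, where up to about 3 N of a push is lost), no handle: grip it across the rim.
- nest: Aluminium plate, 156 (x) x 112 (y) x 10 mm, fixed to the table. Origin: centre of its underside, z up. Its x axis is the direction in which the mirror is pushed home; the half at negative x is bare, for loading. A seated mirror's axis is at y = about -11 mm and x = 4 to 20 mm, depending on the stop screw. Nothing on the plate stands higher than 34 mm above the table.
- load_spot (a point): Point on the top face of the plate's bare end (x = -44, y = -10, z = 10 mm in the nest frame, axes as the nest's), straight behind the seat. A mirror centred here is clear of everything and has room for fingers on its +y and -y sides.
- side_pin: Fixed side point: steel ball 12 mm in diameter on a stub, its centre 21 mm above the table (the mirror's mid-height, like all three points). Its axis is at x = 10, y = -46 mm in the nest frame. Origin: on that axis at table height; axes as the nest's.
- stop_block: Block 12 x 30 x 24 mm at the plate's +x end, carrying the rigid stop screw, whose round nose (10 mm diameter) points to the nest's -x. Origin: under the block's centre at table height (x = 68, y = -6 mm in the nest frame; same axes). The nose reaches 18 to 34 mm towards -x from the origin: set differently each time and NOT reported, so find home by feel.
- plunger: Sprung point: ball nose 10 mm in diameter sliding along the nest's y. Origin: ball centre, at rest at x = 0, y = 13 mm (nest frame). Yields up to 12 mm to +y; 0.5 N/mm, 1 N preload. Its housing covers x -9 to 9, y 29 to 55 mm. Resists by several N until the mirror's axis passes x = 0, then bears on it from side and behind; too weakly to seat it firmly.
- masking_tape: Bystander: small roll of paper tape, 42 mm across, 18 mm high. Origin: centre of its underside. Leave it alone.
- optic_box_10: Bystander: small closed box, 45 x 55 x 21 mm. Origin: centre of its underside. Leave it alone.
- flip_mount_0: Bystander: black kinematic mount, 39 x 40 x 40 mm. Origin: centre of its underside. Leave it alone.
- post_holder_5: Bystander: upright black post holder, 25 x 32 x 55 mm. Origin: centre of its underside. Leave it alone.
- dropper_bottle: Bystander: brown dropper bottle, 35 mm across, 99 mm high. Origin: centre of its underside. Leave it alone.
- black_clip: Bystander: black angle clip, 30 x 50 x 48 mm. Origin: centre of its underside. Leave it alone.
Things that resemble listed ones, but are neither listed nor needed, are in the scene too. What is shaped like the mirror but yellow is not meant. Several things look just like the nest: the one meant starts nearest to the robot's base.

How it is judged:
By the outcome, as a careful person would: the job done as asked, in the order asked, and still so for the second after the job is handed in, with the robot touching nothing.
It also fails if it takes over 72 s, if anything falls off the work surface, if the arm or the gripper's body presses on something with over 40 N, if the wrist force passes 120 N, or if a joint passes its speed limit or range.

## Working session

There is one attempt and no reset: what is moved stays moved. The work goes in short steps, Python scripts to look and compute and a tool call to move; the robot and the scene stay as the last step left them, time stands still between calls to the robot, and variables do not carry over. Pictures are saved under pics/ and viewed, and the job is handed in when it is done.

Besides the shell and the picture viewer there is one more tool, called after "Emit:" by a JSON object that holds its "method" and its "body". move_arm: Moves the arm, as the interface text tells. Its arguments: {"type":"object","properties":{"steps":{"type":"string"},"grip":{"type":"number"},"grip_force":{"type":"number"}},"required":["steps"]}

```bash
mkdir -p pics; cat > h.py <<'E'
from bench import bot,cams,workorder
import numpy as np,cv2
from scipy.spatial.transform import Rotation as R
def save(n,fn):
    f=cams.grab_frame(n); cv2.imwrite('pics/'+fn,f['color'][:,:,::-1]); np.save('pics/'+fn[:-4]+'.npy',f,allow_pickle=True); return f
def load(fn): return np.load('pics/'+fn+'.npy',allow_pickle=True).item()
def foc(f): return f['color'].shape[0]/2/np.tan(np.radians(f['fovy'])/2)
def ray(f,u,v,z):
    k=foc(f);T=f['cam_to_world'];d=T[:3,:3]@np.array([(u-f['cx'])/k,(v-f['cy'])/k,1]);o=T[:3,3]
    return o+d*(z-o[2])/d[2]
def proj(f,p):
    k=foc(f);T=f['cam_to_world'];c=T[:3,:3].T@(np.array(p)-T[:3,3]);return c[0]/c[2]*k+f['cx'],c[1]/c[2]*k+f['cy']
E
python3 - <<'E'
from h import *
for n in ['side','top','wrist']:
    f=save(n,n+'0.png');print(n,f['fovy'],f['cx'],f['cy'],np.round(f['cam_to_world'],3).tolist())
s=bot.read_state();print({k:np.round(v,4).tolist() for k,v in s.items()})
E
```

```text
side 50.19386009909559 253.82584826478896 189.0334194084606 [[-0.995, -0.056, 0.088, 0.444], [-0.103, 0.653, -0.751, 0.868], [-0.016, -0.756, -0.655, 0.85], [0.0, 0.0, 0.0, 1.0]]
top 51.97180389070534 254.22753593725855 192.32430929556932 [[-0.025, -0.998, 0.062, 0.47], [-1.0, 0.024, -0.015, -0.024], [0.013, -0.062, -0.998, 1.199], [0.0, 0.0, 0.0, 1.0]]
wrist 71.71671949556851 257.7882115023705 189.22021653418352 [[0.336, 0.898, 0.285, 0.13], [0.942, -0.32, -0.104, 0.617], [-0.002, 0.303, -0.953, 0.384], [0.0, 0.0, 0.0, 1.0]]
{'clock': 0.15, 'qpos': [1.0505, 0.5283, 1.4336, -0.0, 1.1814, -0.1785], 'dq': [-0.0002, -0.0039, -0.0025, -0.0004, 0.0018, 0.0014], 'effort': [0.0003, -44.0435, -17.6844, 0.0634, 0.0553, -0.0001], 'position': [0.2093, 0.5886, 0.404], 'ee_rot': [-3.1413, 0.0017, 1.229], 'force': [-0.0935, 0.3611, -0.0521], 'ft_torque': [-0.0128, -0.0208, 0.0101], 'width': 0.9955}
```

View pics/top0.png

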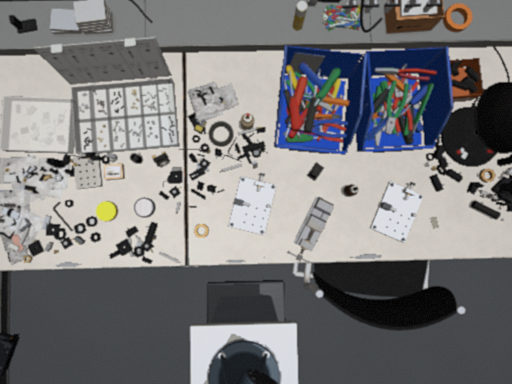

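View pics/side0.png

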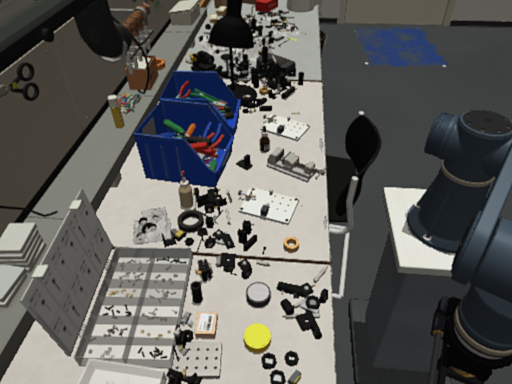

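View pics/wrist0.png

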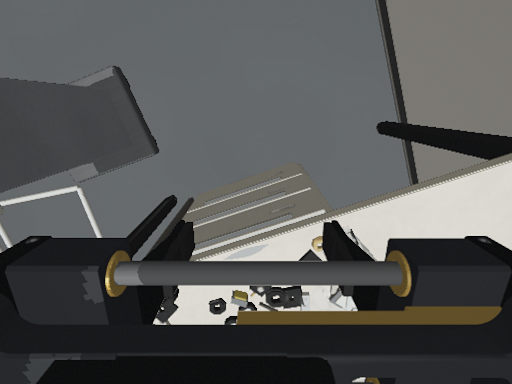

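Top view: the mirror (grey disc) is at about (144,207), the yellow decoy at (106,211), and the nearest nest plate at (253,205). A similar nest is at (397,210). I'll zoom in on the ones I need.

```bash
python3 - <<'E'
from h import *
f=load('top0')
for u,v in [(144,207),(253,205),(397,210),(245,370)]: print(np.round(ray(f,u,v,0.01),3))
c=f['color'][:,:,::-1]
cv2.imwrite('pics/z1.png',cv2.resize(c[160:250,210:300],None,fx=6.6,fy=6.6,interpolation=cv2.INTER_CUBIC))
cv2.imwrite('pics/z2.png',cv2.resize(c[160:250,85:190],None,fx=6,fy=6,interpolation=cv2.INTER_CUBIC))
f=load('side0');c=f['color'][:,:,::-1]
cv2.imwrite('pics/z3.png',cv2.resize(c[170:290,210:330],None,fx=5,fy=5,interpolation=cv2.INTER_CUBIC))
E
```

```text
[0.507 0.291 0.01 ]
[ 0.505 -0.037  0.01 ]
[ 0.479 -0.473  0.01 ]
[ 0.021 -0.002  0.01 ]
```

View pics/z1.png

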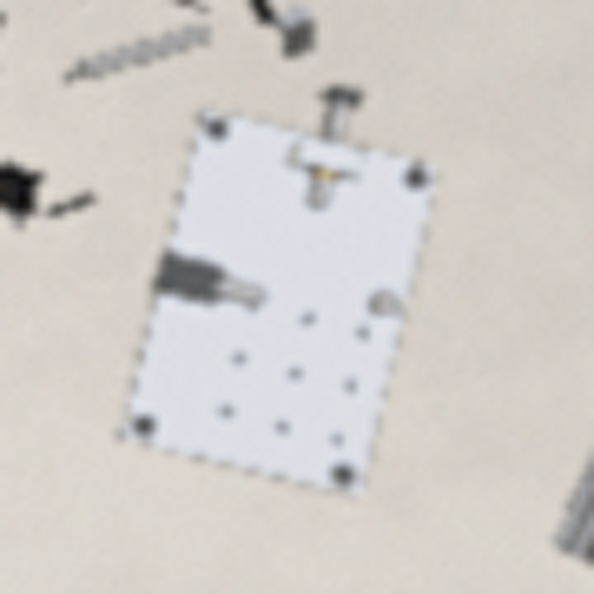

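View pics/z2.png

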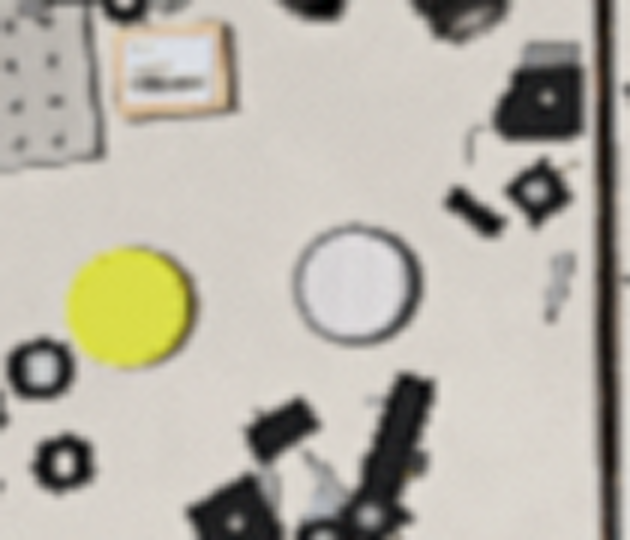

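View pics/z3.png

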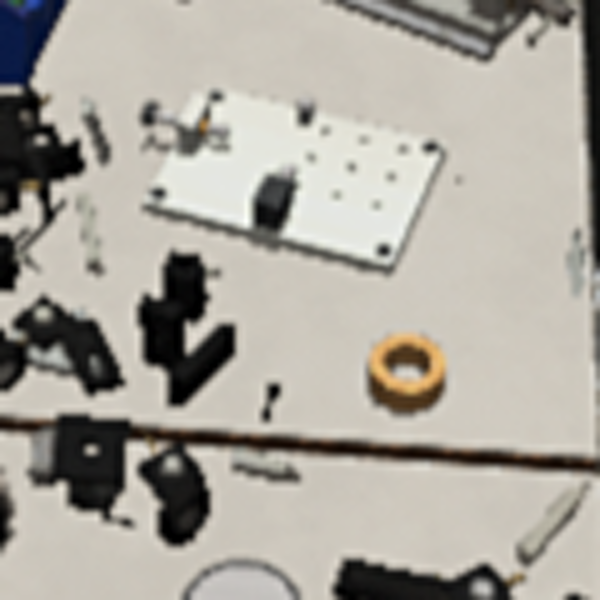

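```bash
cat > m.py <<'E'
from h import *
def plate(f,box,zoom=8):
    u0,v0,u1,v1=box
    c=cv2.resize(f['color'][v0:v1,u0:u1],None,fx=zoom,fy=zoom,interpolation=cv2.INTER_CUBIC).astype(int)
    m=((c[:,:,2]-c[:,:,0])>-6).astype(np.uint8)&(c.sum(2)>330).astype(np.uint8)
    m=cv2.morphologyEx(m,cv2.MORPH_OPEN,np.ones((7,7),np.uint8))
    cs,_=cv2.findContours(m,cv2.RETR_EXTERNAL,cv2.CHAIN_APPROX_NONE)
    k=cv2.convexHull(max(cs,key=cv2.contourArea))[:,0]
    P=np.array([ray(f,u0+(x+.5)/zoom-.5,v0+(y+.5)/zoom-.5,0.01)[:2] for x,y in k])
    r=cv2.minAreaRect((P*1000).astype(np.float32)); return r,m
def disc(f,box,z=0.022,zoom=8,thr=520):
    u0,v0,u1,v1=box
    c=cv2.resize(f['color'][v0:v1,u0:u1],None,fx=zoom,fy=zoom,interpolation=cv2.INTER_CUBIC).astype(int)
    m=((c[:,:,2]-c[:,:,0])>-6).astype(np.uint8)&(c.sum(2)>330).astype(np.uint8)
    m=cv2.morphologyEx(m,cv2.MORPH_OPEN,np.ones((9,9),np.uint8))
    cs,_=cv2.findContours(m,cv2.RETR_EXTERNAL,cv2.CHAIN_APPROX_NONE)
    k=cv2.convexHull(max(cs,key=cv2.contourArea))[:,0]
    P=np.array([ray(f,u0+(x+.5)/zoom-.5,v0+(y+.5)/zoom-.5,z)[:2] for x,y in k])
    e=cv2.fitEllipse((P*1000).astype(np.float32)); return e,m
E
python3 - <<'E'
from m import *
f=load('top0');g=load('side0')
for F,b,n in [(f,(222,170,282,240),'a'),(g,(230,180,305,230),'b')]:
    r,m=plate(F,b);print('plate',r);cv2.imwrite(f'pics/m{n}.png',m*255)
for F,b,n in [(f,(130,193,160,222),'c'),(g,(240,275,278,312),'d')]:
    r,m=disc(F,b);print('disc',r);cv2.imwrite(f'pics/m{n}.png',m*255)
A=[cv2.resize(cv2.imread(f'pics/m{n}.png'),(350,280)) for n in 'abcd']
cv2.imwrite('pics/mm.png',np.vstack([np.hstack(A[:2]),np.hstack(A[2:])]))
E
```

```text
plate ((513.3737182617188, -36.68980407714844), (114.7805404663086, 176.47149658203125), 74.87051391601562)
plate ((473.76507568359375, 14.821846008300781), (48.47280502319336, 71.00680541992188), 83.45384979248047)
disc ((507.30303955078125, 289.85089111328125), (56.32805633544922, 58.995941162109375), 81.98358917236328)
disc ((512.682861328125, 265.1754455566406), (6.099193572998047, 14.799825668334961), 103.98714447021484)
```

View pics/mm.png

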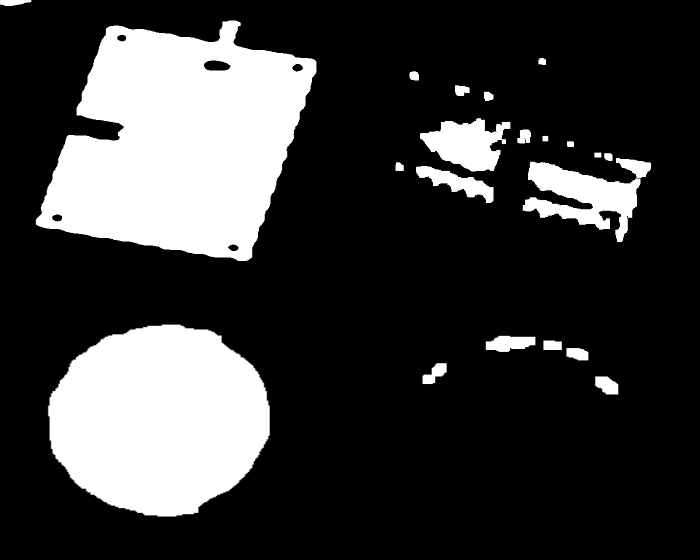

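```bash
python3 - <<'E'
from m import *
f=load('top0');g=load('side0')
def hullp(F,b,m,z,Z=8):
    cs,_=cv2.findContours(m,cv2.RETR_EXTERNAL,cv2.CHAIN_APPROX_NONE)
    k=cv2.convexHull(max(cs,key=cv2.contourArea))[:,0]
    return np.array([ray(F,b[0]+(x+.5)/Z-.5,b[1]+(y+.5)/Z-.5,z)[:2]*1000 for x,y in k],np.float32)
b=(222,170,282,240);_,m=plate(f,b)
m=cv2.morphologyEx(m,cv2.MORPH_OPEN,np.ones((25,25),np.uint8));print('top',cv2.minAreaRect(hullp(f,b,m,.01)))
for i,(b,z,T) in enumerate([((230,180,305,230),.01,None),((240,275,278,312),.022,None)]):
    c=cv2.resize(g['color'][b[1]:b[3],b[0]:b[2]],None,fx=8,fy=8,interpolation=cv2.INTER_CUBIC).astype(int)
    print(c[200,300],c[5,5],c[150,150])
    m=((c[:,:,0]>205) if i==0 else (abs(c[:,:,0]-c[:,:,2]+2)<9)&(c[:,:,0]>120)).astype(np.uint8)
    m=cv2.morphologyEx(cv2.morphologyEx(m,cv2.MORPH_CLOSE,np.ones((9,9))),cv2.MORPH_OPEN,np.ones((9,9)))
    P=hullp(g,b,m,z);print('side',cv2.minAreaRect(P),cv2.fitEllipse(P))
    cv2.imwrite(f'pics/n{i}.png',np.hstack([np.repeat(m[:,:,None]*255,3,2),c[:,:,::-1].astype(np.uint8)])[:, :1200:2])
    cv2.imwrite(f'pics/n{i}.png',cv2.resize(np.vstack([np.repeat(m[:,:,None]*255,3,2),c[:,:,::-1].clip(0,255).astype(np.uint8)]),(400,500)))
cv2.imwrite('pics/nn.png',np.hstack([cv2.imread('pics/n0.png'),cv2.imread('pics/n1.png')]))
E
```

```text
top ((505.74066162109375, -34.517417907714844), (114.68849182128906, 160.56094360351562), 74.77906036376953)
[152 148 147] [207 202 191] [72 71 67]
side ((508.63134765625, -42.0748291015625), (126.84088134765625, 162.2133331298828), 74.97694396972656) ((508.9906921386719, -49.19566345214844), (166.52662658691406, 192.93785095214844), 45.27094650268555)
[206 200 189] [202 196 185] [198 195 192]
side ((507.79296875, 288.7462158203125), (54.18045425415039, 52.41471862792969), 88.13721466064453) ((507.7423400878906, 288.62518310546875), (53.962223052978516, 54.7410774230957), 167.6900634765625)
```

View pics/nn.png

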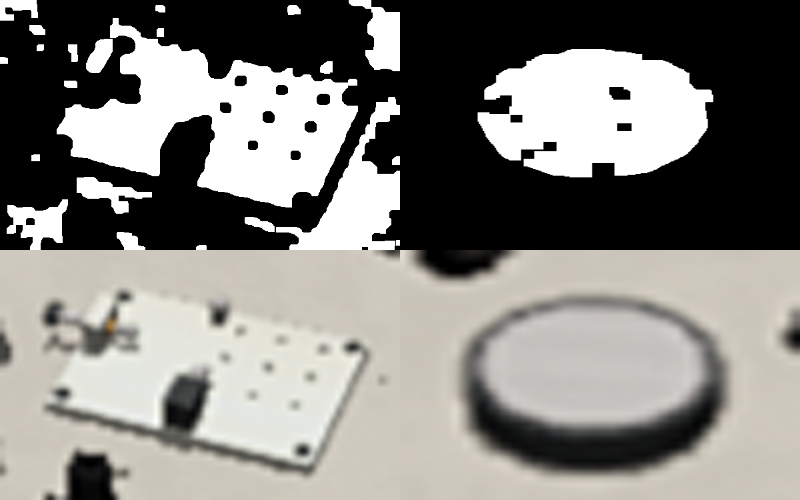

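Nest: centre about (506, -35) mm with its x axis at about -15° in world. Mirror: about (507.5, 289) mm, and the two views agree to about 1 mm. Next I'll move above the mirror with the jaws along world y.

Emit:
{"method": "move_arm", "body": {"steps": "-1 2.5 0.5 0 0 -1; -4 8.5 1.5 0 0 -4; -7 14.5 3 0 0 -8; -10 20.5 4 0 0 -11; -13 26.5 5 0 0 -14; -16 32.5 6.5 0 0 -17; -17.5 36.5 7.2 0 0 -19; -18.2 38.1 7.4 0 0 -19.6; -18.2 38.1 7.4 0 0 -19.6; -18.2 38.1 7.4 0 0 -19.6; -18.2 38.1 7.4 0 0 -19.6", "grip": 0}}

```text
clock: 1.25
position: [0.5081, 0.2885, 0.3301]
ee_rot: [-3.14, 0.0, 1.568]
force: [-0.6, 0.3, 0.2]
width: 0.998
```

```bash
python3 - <<'E'
from h import *
f=save('wrist','w1.png')
s=bot.read_state();print({k:np.round(s[k],4).tolist() for k in ['clock','position','ee_rot','force','width','qpos']})
print(proj(f,(.5075,.289,.022)))
E
```

```text
{'clock': 1.3, 'position': [0.5071, 0.2895, 0.3304], 'ee_rot': [-3.1398, 0.0, 1.5699], 'force': [-0.6573, 0.6917, -0.2449], 'width': 0.998, 'qpos': [0.3273, 0.5673, 1.6079, 0.0007, 0.9681, -1.2429]}
(np.float64(258.5487975071855), np.float64(182.5043086980308))
```

View pics/w1.png

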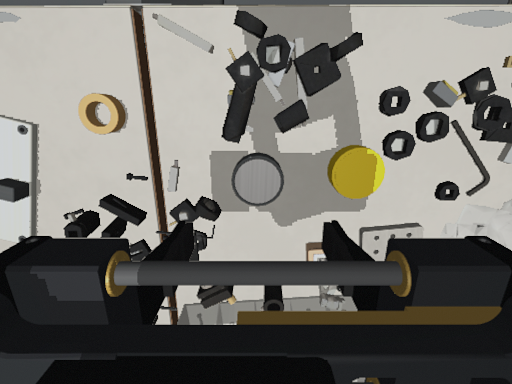

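Wrist view: mirror at about (258,179) between the fingers, yellow decoy at (357,172), nothing close on either jaw side. Refining the mirror centre.

```bash
python3 - <<'E'
from m import *
f=load('w1');b=(222,145,295,213)
c=cv2.resize(f['color'][b[1]:b[3],b[0]:b[2]],None,fx=8,fy=8,interpolation=cv2.INTER_CUBIC)
cv2.imwrite('pics/c1.png',c[:,:,::-1])
h=c.astype(int);m=((h[:,:,0]-h[:,:,2])<6).astype(np.uint8)
m=cv2.morphologyEx(cv2.morphologyEx(m,cv2.MORPH_CLOSE,np.ones((15,15))),cv2.MORPH_OPEN,np.ones((25,25)))
cs,_=cv2.findContours(m,cv2.RETR_EXTERNAL,cv2.CHAIN_APPROX_NONE)
k=cv2.convexHull(max(cs,key=cv2.contourArea))[:,0]
for z in (.022,):
    P=np.array([ray(f,b[0]+(x+.5)/8-.5,b[1]+(y+.5)/8-.5,z)[:2]*1000 for x,y in k],np.float32)
    print(z,cv2.fitEllipse(P),cv2.minEnclosingCircle(P))
cv2.imwrite('pics/c2.png',cv2.resize(np.vstack([m*255,c[:,:,1]]),(400,600)))
E
```

```text
0.022 ((504.5102844238281, 287.6025390625), (59.73094177246094, 62.90503692626953), 87.11762237548828) ((504.3807067871094, 287.81146240234375), 31.414506912231445)
```

View pics/c2.png

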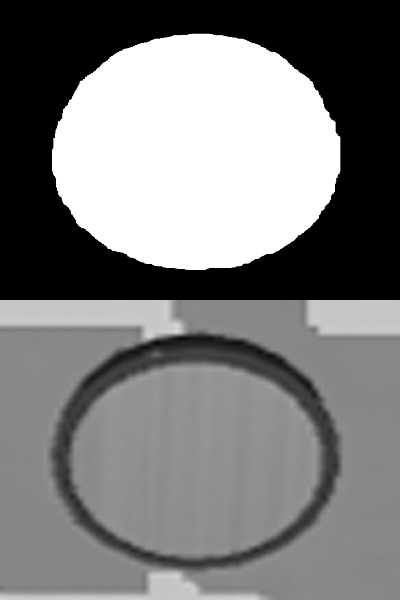

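Emit:
{"method": "move_arm", "body": {"steps": "-0.1 -0.1 2 0 0 0; -0.1 -0.1 5 0 0 0; -0.1 -0.1 8 0 0 0; -0.1 -0.1 11 0 0 0; -0.1 -0.1 13 0 0 0; -0.1 -0.1 14 0 0 0; -0.1 -0.1 14.3 0 0 0; -0.1 -0.1 14.3 0 0 0; -0.1 -0.1 14.3 0 0 0"}}

```text
clock: 2.2
position: [0.5066, 0.2892, 0.1889]
ee_rot: [3.14, -0.001, 1.572]
force: [0.6, -0.4, -0.9]
width: 0.998
```

Emit:
{"method": "move_arm", "body": {"steps": "0 0 0 0 0 0; 0 0 0 0 0 0; 0 0 0 0 0 0; 0 0 0 0 0 0; 0 0 0 0 0 0; 0 0 0 0 0 0; 0 0 0 0 0 0; 0 0 0 0 0 0", "grip": 255, "grip_force": 25}}

```text
clock: 3.0
position: [0.5065, 0.2886, 0.1879]
ee_rot: [3.141, 0.0, 1.571]
force: [0.2, -0.9, 3.4]
width: 0.687
```

Emit:
{"method": "move_arm", "body": {"steps": "0 0 -1 0 0 0; 0 0 -4 0 0 0; 0 0 -8 0 0 0; -1.5 0 -11.5 0 0 1; -5 -0.5 -13.5 0 0 2.5; -9.5 -1 -14.2 0 0 5; -14 -2 -14.2 0 0 7.5; -18.5 -2.5 -14.2 0 0 10; -23 -3 -14.2 0 0 12; -27.5 -4 -14.2 0 0 14; -30.5 -4.3 -14.2 0 0 15; -32 -4.5 -14.2 0 0 15.2; -32.2 -4.5 -14.2 0 0 15.2; -32.2 -4.5 -14.2 0 0 15.2; -32.2 -4.5 -14.2 0 0 15.2"}}

```text
clock: 4.5
position: [0.4614, -0.0324, 0.3297]
ee_rot: [-3.141, -0.0, 1.307]
force: [-0.7, 0.4, -1.9]
width: 0.681
```

```bash
python3 - <<'E'
from h import *
f=save('wrist','w2.png');save('side','s2.png')
s=bot.read_state();print({k:np.round(s[k],4).tolist() for k in ['clock','position','ee_rot','force','width','qpos']})
E
```

```text
{'clock': 4.6, 'position': [0.4614, -0.0323, 0.3297], 'ee_rot': [-3.1412, -0.0002, 1.3076], 'force': [-0.9098, 0.1835, -3.356], 'width': 0.6791, 'qpos': [-0.3122, 0.4343, 1.9067, 0.0003, 0.801, -1.6199]}
```

View pics/w2.png

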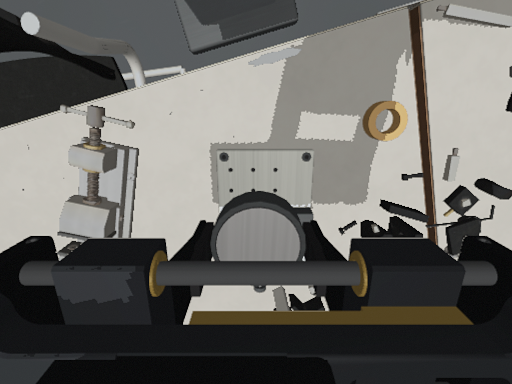

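View pics/s2.png

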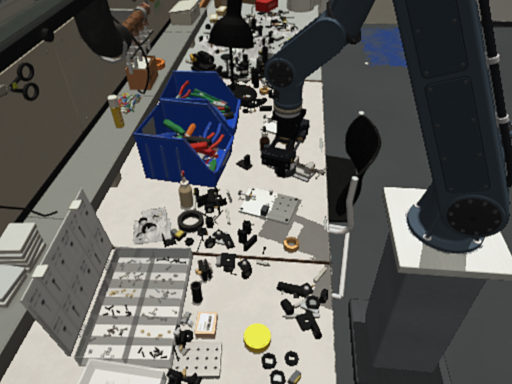

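The mirror is held. The nest's loading end shows below it, with near corners at (218,149) and (313,149) and a level edge, so the yaw looks right.

```bash
python3 - <<'E'
from h import *
f=load('w2')
c=f['color'][:,:,::-1]
cv2.imwrite('pics/c3.png',cv2.resize(c[135:215,205:325],None,fx=6.5,fy=6.5,interpolation=cv2.INTER_CUBIC))
for u,v in [(218,149),(313,149),(223.5,157),(306,157)]:
    print(np.round(ray(f,u,v,0.01)*1000,1))
th=-np.radians(15.2);Rn=np.array([[np.cos(th),-np.sin(th)],[np.sin(th),np.cos(th)]])
for p in [(-78,-56),(-78,56),(-67,-49),(-67,49)]: print(np.array([506,-35])+Rn@p)
E
```

```text
[414.5 -66.6  10. ]
[442.6  37.1  10. ]
[424.8 -63.3  10. ]
[449.5  27.6  10. ]
[416.04611943 -68.59016776]
[445.41130744  39.49167962]
[428.49662512 -64.71913326]
[454.19116462  29.8524832 ]
```

View pics/c3.png

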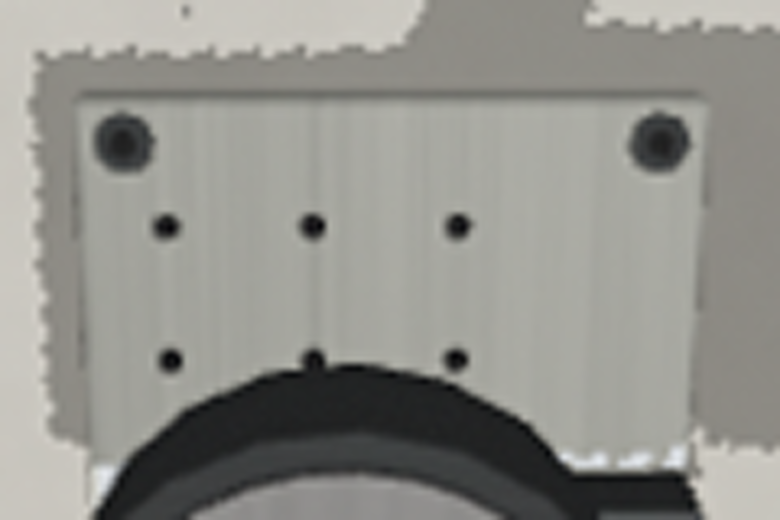

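Emit:
{"method": "move_arm", "body": {"steps": "-0.1 -0.1 2 0 0 0; -0.15 -0.1 5 0 0 0; -0.15 -0.1 8 0 0 0; -0.15 -0.1 10.5 0 0 0; -0.15 -0.1 12 0 0 0; -0.15 -0.1 12.6 0 0 0; -0.15 -0.1 12.9 0 0 0; -0.15 -0.1 13 0 0 0; -0.15 -0.1 13 0 0 0; -0.15 -0.1 13 0 0 0"}}

```text
clock: 5.6
position: [0.4604, -0.0345, 0.2005]
ee_rot: [3.14, 0.0, 1.306]
force: [-0.5, -0.1, -3.2]
width: 0.684
```

```bash
python3 - <<'E'
from h import *
s=bot.read_state();print({k:np.round(s[k],4).tolist() for k in ['clock','position','ee_rot','force','width']})
E
```

```text
{'clock': 5.6, 'position': [0.4604, -0.0345, 0.2005], 'ee_rot': [3.14, 0.0001, 1.3059], 'force': [-0.5241, -0.0972, -3.1979], 'width': 0.6835}
```

Emit:
{"method": "move_arm", "body": {"steps": "0 0 0.1 0 0 0; 0 0 0.18 0 0 0; 0 0 0.2 0 0 0; 0 0 0.2 0 0 0; 0 0 0.2 0 0 0"}}

```text
clock: 6.1
position: [0.4602, -0.0346, 0.1979]
ee_rot: [3.141, 0.0, 1.306]
force: [0.1, -0.2, -0.1]
width: 0.68
```

Weight is now on the plate, so I'll release.

Emit:
{"method": "move_arm", "body": {"steps": "0 0 0 0 0 0; 0 0 0 0 0 0; 0 0 0 0 0 0; 0 0 0 0 0 0; 0 0 0 0 0 0; 0 0 0 0 0 0", "grip": 0}}

```text
clock: 6.7
position: [0.4601, -0.0345, 0.1977]
ee_rot: [-3.142, 0.0, 1.306]
force: [-0.3, 0.5, 0.5]
width: 0.991
```

Emit:
{"method": "move_arm", "body": {"steps": "0 0 -1 0 0 0; 0 0 -3 0 0 0; 0 0 -6 0 0 0; 0 -2 -8.5 0 0 0; 0 -4.5 -10 0 0 0; 0 -6 -10 0 0 0; 0 -6 -10 0 0 0; 0 -6 -10 0 0 0"}}

```text
clock: 7.5
position: [0.4027, -0.019, 0.2983]
ee_rot: [3.14, 0.0, 1.306]
force: [0.6, 0.2, -0.1]
width: 0.997
```

```bash
python3 - <<'E'
from h import *
f=save('wrist','w3.png');save('side','s3.png');save('top','t3.png')
s=bot.read_state();print({k:np.round(s[k],4).tolist() for k in ['clock','position','ee_rot','force','width','qpos']})
E
```

```text
{'clock': 7.65, 'position': [0.4034, -0.0193, 0.2977], 'ee_rot': [3.1403, 0.0001, 1.3057], 'force': [0.1126, -0.0972, 0.3483], 'width': 0.9994, 'qpos': [-0.3261, 0.4427, 2.075, -0.0, 0.6226, -1.6318]}
```

View pics/w3.png

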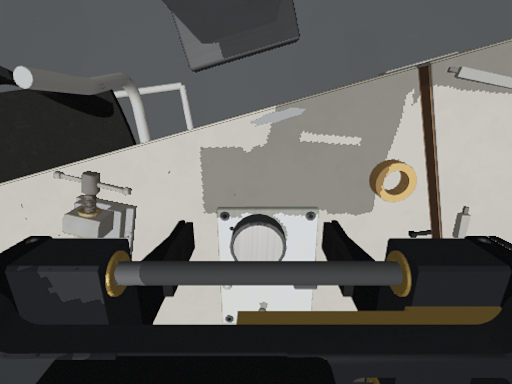

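View pics/t3.png

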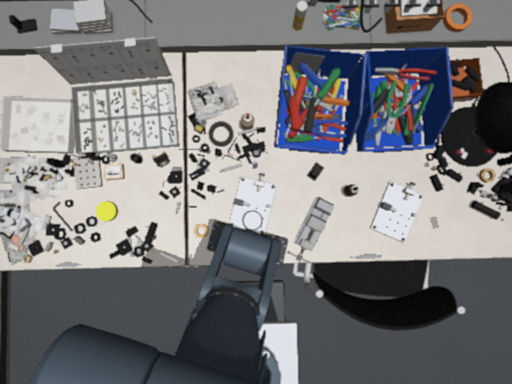

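```bash
cat >> h.py <<'E'
N0=np.array([.5055,-.035]);TH=-np.radians(15.1);RN=np.array([[np.cos(TH),-np.sin(TH)],[np.sin(TH),np.cos(TH)]])
def n2w(p): return N0+RN@(np.array(p)/1000)
def w2n(p): return RN.T@(np.array(p[:2])-N0)*1000
def st():
    s=bot.read_state();p=s['position'];print('t',round(s['clock'],2),'nestTCP',np.round(w2n(p),2),'z',round(p[2],4),'yaw',np.round(s['ee_rot'],4),'Fnest',np.round(RN.T@np.array(s['force'][:2]),2),'Fz',round(s['force'][2],2),'w',round(s['width'],3),'tq',np.round(s['ft_torque'],3))
E
python3 - <<'E'
from h import *
st()
f=load('top0')
for (x,y),z in [((318,208),.021),((318,195),.021),((262,295),.021),((382,300),.021),((325,160),.024)]:
    u=210+(x+.5)/6.6-.5;v=160+(y+.5)/6.6-.5
    print((x,y),np.round(w2n(ray(f,u,v,z)),1))
c=load('top0')['color'][165:215,225:285,::-1]
cv2.imwrite('pics/z5.png',cv2.resize(c,None,fx=12,fy=12,interpolation=cv2.INTER_CUBIC))
E
```

```text
t 7.65 nestTCP [-102.7  -11.4] z 0.2977 yaw [3.1403e+00 1.0000e-04 1.3057e+00] Fnest [ 0.13 -0.06] Fz 0.35 w 0.999 tq [-0.043 -0.022  0.001]
(318, 208) [44.  -6.3]
(318, 195) [49.8 -4.9]
(262, 295) [-0.4  9.1]
(382, 300) [ 10.3 -44.3]
(325, 160) [65.8 -4.2]
```

View pics/z5.png

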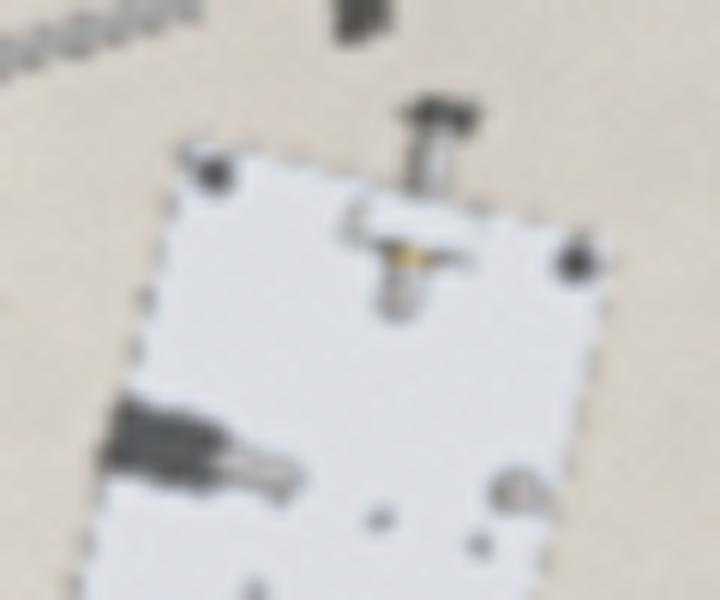

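Emit:
{"method": "move_arm", "body": {"steps": "0 0.9 0 0 0 0; 0 0.9 0 0 0 0; 0 0.9 0 0 0 0; 0 0.9 0 0 0 0; 0 0.9 0 0 0 0; 0 0.9 2 0 0 0; 0 0.9 5 0 0 0; 0 0.9 8 0 0 0; 0 0.9 9.5 0 0 0; 0 0.9 10 0 0 0; 0 0.9 10 0 0 0; 0 0.9 10 0 0 0", "grip": 255, "grip_force": 20}}

```text
clock: 8.85
position: [0.4111, -0.0212, 0.1983]
ee_rot: [3.141, 0.0, 1.306]
force: [-0.5, 0.7, 0.2]
width: 0.03
```

```bash
python3 - <<'E'
from h import *
st();save('side','s4.png');f=save('wrist','w4.png');st()
c=load('s4')['color'][180:260,220:330,::-1]
cv2.imwrite('pics/z6.png',cv2.resize(c,None,fx=7,fy=7,interpolation=cv2.INTER_CUBIC))
E
```

```text
t 8.85 nestTCP [-94.77 -11.27] z 0.1983 yaw [3.1407e+00 1.0000e-04 1.3059e+00] Fnest [-0.69  0.51] Fz 0.21 w 0.03 tq [-0.009 -0.027  0.02 ]
t 8.95 nestTCP [-94.68 -11.27] z 0.1986 yaw [3.1397e+00 1.0000e-04 1.3059e+00] Fnest [-0.11  0.4 ] Fz -0.81 w 0.014 tq [ 0.008 -0.008 -0.043]
```

View pics/z6.png

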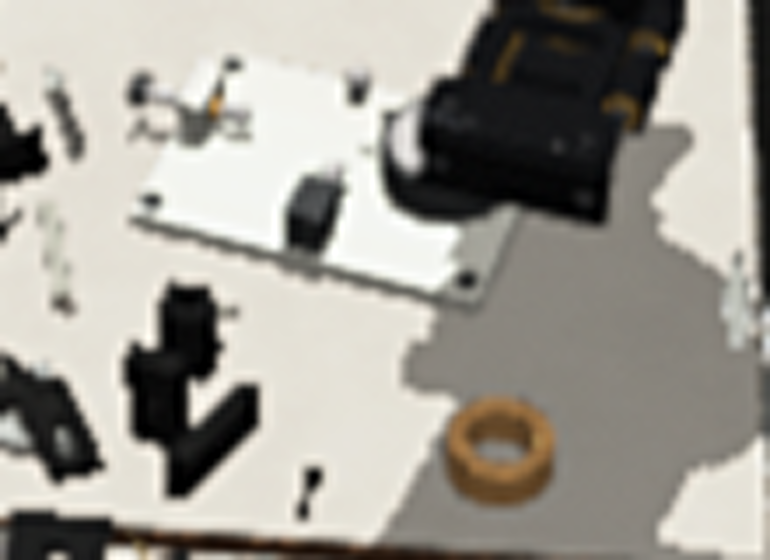

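View pics/w4.png

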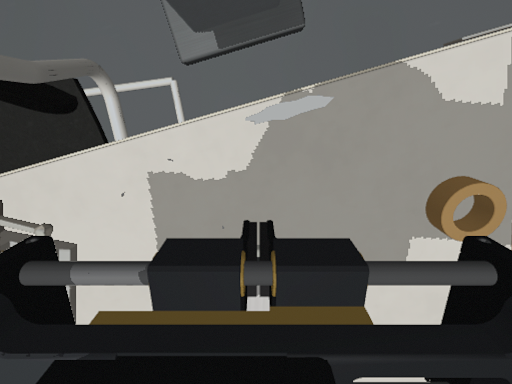

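Mirror sits on the loading end (side view about (420,160) in the crop). The fingers are closed behind it, and the tape is well clear. The stop nose tip is at nest x of about 43–44 mm by vision, which puts home near axis x ≈ 13 mm. Starting the push.

Emit:
{"method": "move_arm", "body": {"steps": "0 0.1 0 0 0 0; 0 0.3 0 0 0 0; 0 0.5 0 0 0 0; 0 0.7 0 0 0 0; 0 0.9 0 0 0 0; 0 1.1 0 0 0 0; 0 1.3 0 0 0 0; 0 1.5 0 0 0 0; 0 1.7 0 0 0 0"}}

```text
clock: 9.85
position: [0.4273, -0.0256, 0.1977]
ee_rot: [-3.141, -0.0, 1.306]
force: [-0.6, -0.5, 0.3]
width: 0.008
```

Emit:
{"method": "move_arm", "body": {"steps": "0 0.2 0 0 0 0; 0 0.4 0 0 0 0; 0 0.6 0 0 0 0; 0 0.8 0 0 0 0; 0 1 0 0 0 0; 0 1.2 0 0 0 0"}}

```text
clock: 10.45
position: [0.4386, -0.0287, 0.1977]
ee_rot: [-3.14, -0.0, 1.306]
force: [-2.6, -0.2, 0.8]
width: 0.01
```

```bash
python3 - <<'E'
from h import *
st();save('top','t5.png');save('side','s5.png');st()
c=load('s5')['color'][180:260,220:330,::-1]
d=load('t5')['color'][165:245,215:305,::-1]
cv2.imwrite('pics/z7.png',np.hstack([cv2.resize(c,(440,400),interpolation=cv2.INTER_CUBIC),cv2.resize(d,(360,400),interpolation=cv2.INTER_CUBIC)]))
E
```

```text
t 10.45 nestTCP [-66.27 -11.34] z 0.1977 yaw [-3.1395 -0.      1.306 ] Fnest [-2.49 -0.91] Fz 0.76 w 0.01 tq [-0.008  0.567 -0.017]
t 10.55 nestTCP [-66.15 -11.37] z 0.1977 yaw [-3.1404  0.      1.3058] Fnest [-1.44 -0.4 ] Fz -0.12 w 0.007 tq [-0.008  0.294 -0.036]
```

View pics/z7.png

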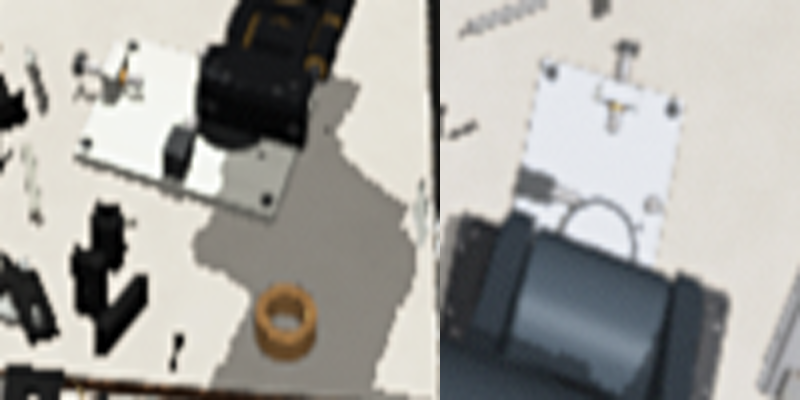

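Contact: about 2.5 N. The top view shows the mirror's front edge now at the plunger and running straight. Continuing slowly past the plunger.

Emit:
{"method": "move_arm", "body": {"steps": "0 0.1 0 0 0 0; 0 0.2 0 0 0 0; 0 0.3 0 0 0 0; 0 0.4 0 0 0 0; 0 0.5 0 0 0 0; 0 0.6 0 0 0 0; 0 0.7 0 0 0 0; 0 0.8 0 0 0 0"}}

```text
clock: 11.35
position: [0.4474, -0.0311, 0.1978]
ee_rot: [3.14, 0.0, 1.306]
force: [-1.7, 0.2, 0.0]
width: 0.007
```

```bash
python3 -c "
from h import *
st()"
```

```text
t 11.35 nestTCP [-57.14 -11.33] z 0.1978 yaw [3.1396 0.     1.3058] Fnest [-1.66 -0.29] Fz 0.05 w 0.007 tq [-0.032  0.228 -0.023]
```

Emit:
{"method": "move_arm", "body": {"steps": "0 0.1 0 0 0 0; 0 0.2 0 0 0 0; 0 0.3 0 0 0 0; 0 0.4 0 0 0 0; 0 0.5 0 0 0 0; 0 0.6 0 0 0 0"}}

```text
clock: 11.95
position: [0.4507, -0.0317, 0.1976]
ee_rot: [-3.136, -0.0, 1.306]
force: [-6.1, 2.3, 3.9]
width: 0.005
```

```bash
python3 - <<'E'
from h import *
st();save('top','t6.png');st()
d=load('t6')['color'][165:245,215:305,::-1]
cv2.imwrite('pics/z8.png',cv2.resize(d,None,fx=7,fy=7,interpolation=cv2.INTER_CUBIC))
E
```

```text
t 11.95 nestTCP [-53.77 -11.1 ] z 0.1976 yaw [-3.1355e+00 -4.0000e-04  1.3057e+00] Fnest [-6.52  0.62] Fz 3.92 w 0.005 tq [ 0.432  1.011 -0.042]
t 12.0 nestTCP [-53.72 -11.09] z 0.1976 yaw [-3.1356e+00 -5.0000e-04  1.3057e+00] Fnest [-5.78  0.7 ] Fz 2.64 w 0.008 tq [ 0.412  0.953 -0.027]
```

View pics/z8.png

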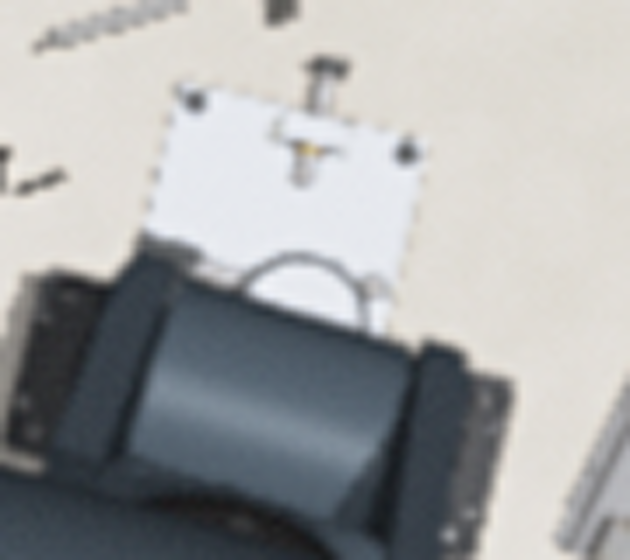

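The arm is compliant, about 2.5 N/mm. There is an upward force on the tool, which suggests the push is acting above the ball height. I'll back off, tilt the tips slightly forward and raise a little so the tip pushes at mid-height.

Emit:
{"method": "move_arm", "body": {"steps": "0 -0.5 0 0 0 0; 0 -1 0 0 0 0; 0 -1.5 0 0 0 0; 0 -2 -0.2 -1.5 0 0; 0 -2.5 -0.4 -3 0 0; 0 -2.5 -0.4 -3 0 0; 0 -2.5 -0.4 -3 0 0; 0 -2.5 -0.4 -3 0 0"}}

```text
clock: 12.8
position: [0.4289, -0.0261, 0.2017]
ee_rot: [3.088, 0.0, 1.306]
force: [0.1, 0.2, 0.8]
width: 0.002
```

```bash
python3 - <<'E'
from h import *
st();save('top','t7.png');save('side','s7.png');st()
d=load('t7')['color'][165:245,215:305,::-1]
c=load('s7')['color'][180:260,220:330,::-1]
cv2.imwrite('pics/z9.png',np.hstack([cv2.resize(c,(440,400),interpolation=cv2.INTER_CUBIC),cv2.resize(d,(360,400),interpolation=cv2.INTER_CUBIC)]))
E
```

```text
t 12.8 nestTCP [-76.31 -11.38] z 0.2017 yaw [3.0882e+00 1.0000e-04 1.3057e+00] Fnest [0.09 0.2 ] Fz 0.77 w 0.002 tq [-0.005  0.092  0.002]
t 12.9 nestTCP [-76.42 -11.37] z 0.2017 yaw [3.0885e+00 1.0000e-04 1.3058e+00] Fnest [-1.43  0.93] Fz 0.5 w 0.004 tq [0.026 0.046 0.016]
```

View pics/z9.png

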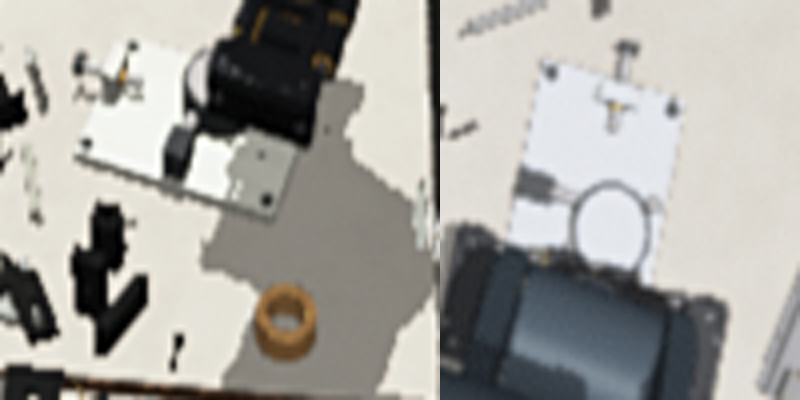

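```bash
cat > mc.py <<'E'
from h import *
def mir(fn,box,z=.032,dbg=None):
    # dark thin ring of the cell on the bright plate, least squares circle through ring pixels on plane z
    f=load(fn);u0,v0,u1,v1=box;Z=6
    g=cv2.resize(cv2.cvtColor(f['color'],cv2.COLOR_RGB2GRAY)[v0:v1,u0:u1],None,fx=Z,fy=Z,interpolation=cv2.INTER_CUBIC)
    bh=cv2.morphologyEx(g,cv2.MORPH_BLACKHAT,np.ones((25,25)))
    ys,xs=np.nonzero(bh>25)
    P=np.array([w2n(ray(f,u0+(x+.5)/Z-.5,v0+(y+.5)/Z-.5,z)) for x,y in zip(xs,ys)])
    best=None;rng=np.random.default_rng(0)
    for r in (29.5,):
        for _ in range(3000):
            i=rng.choice(len(P),3,replace=False);A=np.c_[2*P[i],np.ones(3)]
            try:s=np.linalg.solve(A,(P[i]**2).sum(1))
            except Exception: continue
            R_=np.sqrt(max(s[2]+s[0]**2+s[1]**2,0))
            if not 27<R_<31: continue
            k=abs(np.hypot(*(P-s[:2]).T)-R_)<1.0
            if best is None or k.sum()>best[0]: best=(k.sum(),s[:2],R_,k)
    k=best[3];A=np.c_[2*P[k],np.ones(k.sum())];s=np.linalg.lstsq(A,(P[k]**2).sum(1),rcond=None)[0]
    print(fn,'centre nest',np.round(s[:2],1),'r',round(np.sqrt(s[2]+s[0]**2+s[1]**2),1),'n',k.sum(),len(P))
E
python3 -c "
from mc import *
mir('t7',(240,200,278,240))"
```

```text
t7 centre nest [-14.1 -17.8] r 30.0 n 1054 4844
```

Vision puts the mirror's axis at nest (-14, -18), resting on the side ball. It has to ride over that ball, so I'll push diagonally along the ball's tangent and let finger friction help.

Emit:
{"method": "move_arm", "body": {"steps": "-0.3 0.2 0.01 0 0 0; -0.6 0.5 0.03 0 0 0; -0.85 0.8 0.04 0 0 0; -0.85 1 0.05 0 0 0; -0.85 1 0.05 0 0 0"}}

```text
clock: 13.4
position: [0.4362, -0.0371, 0.2018]
ee_rot: [3.088, 0.0, 1.305]
force: [-0.2, -0.4, -0.5]
width: 0.009
```

```bash
python3 -c "
from h import *
st()"
```

```text
t 13.4 nestTCP [-66.38 -20.05] z 0.2018 yaw [3.0884e+00 1.0000e-04 1.3054e+00] Fnest [-0.1  -0.44] Fz -0.52 w 0.009 tq [-0.003  0.025 -0.018]
```

Emit:
{"method": "move_arm", "body": {"steps": "0 0.1 0.01 0 0 0; 0 0.2 0.01 0 0 0; 0.05 0.3 0.02 0 0 0; 0.12 0.4 0.02 0 0 0; 0.19 0.5 0.03 0 0 0; 0.26 0.6 0.03 0 0 0; 0.33 0.7 0.04 0 0 0; 0.4 0.8 0.04 0 0 0"}}

```text
clock: 14.2
position: [0.443, -0.0343, 0.2016]
ee_rot: [3.095, -0.0, 1.306]
force: [-6.0, 0.9, 3.0]
width: 0.003
```

```bash
python3 - <<'E'
from mc import *
st();save('top','t8.png');st()
d=load('t8')['color'][165:245,215:305,::-1]
cv2.imwrite('pics/z10.png',cv2.resize(d,None,fx=7,fy=7,interpolation=cv2.INTER_CUBIC))
mir('t8',(240,196,278,236))
E
```

```text
t 14.2 nestTCP [-60.55 -15.63] z 0.2016 yaw [ 3.0946e+00 -4.0000e-04  1.3059e+00] Fnest [-6.03 -0.71] Fz 3.04 w 0.003 tq [ 0.01   1.059 -0.07 ]
t 14.25 nestTCP [-60.4  -15.53] z 0.2017 yaw [ 3.0942e+00 -4.0000e-04  1.3059e+00] Fnest [-5.17 -0.53] Fz 2.18 w 0.004 tq [0.244 0.825 0.027]
t8 centre nest [-12.9 -16.3] r 30.0 n 886 5180
```

View pics/z10.png

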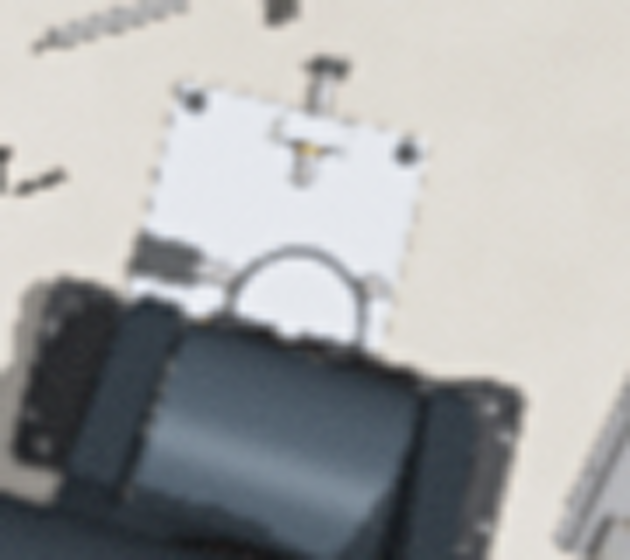

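Mirror creeps along the ball, now at (-13, -16) with 6 N. Continuing the diagonal.

Emit:
{"method": "move_arm", "body": {"steps": "0.08 0.1 0 0 0 0; 0.16 0.2 0 0 0 0; 0.24 0.3 0 0 0 0; 0.32 0.4 0 0 0 0"}}

```text
clock: 14.65
position: [0.447, -0.032, 0.2017]
ee_rot: [3.097, -0.0, 1.306]
force: [-6.2, 1.1, 4.6]
width: 0.003
```

```bash
python3 - <<'E'
from mc import *
st();save('top','t9.png');st()
mir('t9',(240,196,278,236))
E
```

```text
t 14.65 nestTCP [-57.29 -12.37] z 0.2017 yaw [ 3.097e+00 -4.000e-04  1.306e+00] Fnest [-6.25 -0.53] Fz 4.56 w 0.003 tq [ 0.078  1.184 -0.034]
t 14.7 nestTCP [-57.1  -12.25] z 0.2017 yaw [ 3.0965e+00 -5.0000e-04  1.3059e+00] Fnest [-5.56  0.31] Fz 3.04 w 0.003 tq [ 0.37   0.963 -0.072]
t9 centre nest [ -8.5 -14. ] r 29.6 n 843 4875
```

Emit:
{"method": "move_arm", "body": {"steps": "0.05 0.1 0 0 0 0; 0.1 0.2 0 0 0 0; 0.15 0.3 0 0 0 0; 0.2 0.4 0 0 0 0; 0.22 0.5 0 0 0 0; 0.25 0.6 0 0 0 0"}}

```text
clock: 15.3
position: [0.4529, -0.0309, 0.2018]
ee_rot: [3.099, -0.001, 1.306]
force: [-7.5, 1.9, 2.5]
width: 0.003
```

```bash
python3 - <<'E'
from mc import *
st();save('top','t10.png');st()
mir('t10',(240,190,278,230))
E
```

```text
t 15.3 nestTCP [-51.88  -9.71] z 0.2018 yaw [ 3.0989e+00 -7.0000e-04  1.3060e+00] Fnest [-7.76 -0.11] Fz 2.48 w 0.003 tq [ 0.389  1.196 -0.004]
t 15.35 nestTCP [-51.53  -9.69] z 0.2018 yaw [ 3.0979e+00 -6.0000e-04  1.3060e+00] Fnest [-6.41  1.91] Fz 0.28 w 0.007 tq [ 0.437  1.075 -0.065]
t10 centre nest [ -3.4 -11.5] r 29.5 n 808 4537
```

Emit:
{"method": "move_arm", "body": {"steps": "0 0.1 0 0 0 0; 0 0.2 0 0 0 0; 0 0.3 0 0 0 0; 0 0.4 0 0 0 0; 0 0.4 0 0 0 0"}}

```text
clock: 15.85
position: [0.4593, -0.0329, 0.2023]
ee_rot: [3.09, -0.0, 1.306]
force: [-3.4, 0.1, -0.6]
width: 0.003
```

```bash
python3 - <<'E'
from mc import *
st();save('top','t11.png');st()
mir('t11',(240,190,278,230))
E
```

```text
t 15.85 nestTCP [-45.14 -10.03] z 0.2023 yaw [ 3.0902e+00 -1.0000e-04  1.3059e+00] Fnest [-3.35 -0.76] Fz -0.61 w 0.003 tq [ 0.122  0.628 -0.031]
t 15.9 nestTCP [-44.93 -10.07] z 0.2024 yaw [ 3.0895e+00 -1.0000e-04  1.3059e+00] Fnest [-2.17  0.09] Fz -1.19 w 0.008 tq [ 0.097  0.624 -0.075]
t11 centre nest [  4.3 -11.2] r 29.8 n 827 4561
```

Past the plunger, at axis x ≈ 4 mm. Creeping towards the stop by feel.

Emit:
{"method": "move_arm", "body": {"steps": "0 0.05 0 0 0 0; 0 0.1 0.01 0 0 0; 0 0.15 0.01 0 0 0; 0 0.2 0.01 0 0 0; 0 0.25 0.01 0 0 0; 0 0.3 0.02 0 0 0"}}

```text
clock: 16.5
position: [0.4628, -0.0341, 0.2026]
ee_rot: [3.088, 0.0, 1.306]
force: [-1.4, 0.7, -1.1]
width: 0.002
```

```bash
python3 -c "
from h import *
st()"
```

```text
t 16.5 nestTCP [-41.44 -10.21] z 0.2026 yaw [3.0878e+00 1.0000e-04 1.3057e+00] Fnest [-1.49  0.28] Fz -1.09 w 0.002 tq [ 0.069  0.399 -0.035]
```

Emit:
{"method": "move_arm", "body": {"steps": "0 0.05 0 0 0 0; 0 0.1 0.01 0 0 0; 0 0.15 0.01 0 0 0; 0 0.2 0.01 0 0 0"}}

```text
clock: 16.9
position: [0.4646, -0.0345, 0.2026]
ee_rot: [3.088, 0.0, 1.306]
force: [-1.1, 0.0, -0.9]
width: 0.006
```

```bash
python3 -c "
from h import *
st()"
```

```text
t 16.9 nestTCP [-39.59 -10.19] z 0.2026 yaw [3.0883e+00 1.0000e-04 1.3058e+00] Fnest [-1.07 -0.29] Fz -0.93 w 0.006 tq [0.015 0.215 0.03 ]
```

Emit:
{"method": "move_arm", "body": {"steps": "0 0.05 0 0 0 0; 0 0.1 0.01 0 0 0; 0 0.1 0.01 0 0 0"}}

```text
clock: 17.2
position: [0.4655, -0.0348, 0.2025]
ee_rot: [3.088, 0.0, 1.306]
force: [-1.1, 0.2, 1.3]
width: 0.004
```

```bash
python3 -c "
from h import *
st()"
```

```text
t 17.2 nestTCP [-38.65 -10.19] z 0.2025 yaw [3.0885e+00 1.0000e-04 1.3058e+00] Fnest [-1.12 -0.13] Fz 1.32 w 0.004 tq [-0.054  0.176  0.038]
```

Emit:
{"method": "move_arm", "body": {"steps": "0 0.05 0 0 0 0; 0 0.1 0.01 0 0 0; 0 0.1 0.01 0 0 0"}}

```text
clock: 17.5
position: [0.4666, -0.0351, 0.2025]
ee_rot: [3.088, 0.0, 1.306]
force: [-0.9, -0.5, -0.8]
width: 0.011
```

Emit:
{"method": "move_arm", "body": {"steps": "0 0.05 0 0 0 0; 0 0.1 0.01 0 0 0; 0 0.1 0.01 0 0 0"}}

```text
clock: 17.8
position: [0.4675, -0.0353, 0.2024]
ee_rot: [3.088, 0.0, 1.306]
force: [-1.0, -0.1, 0.1]
width: 0.008
```

```bash
python3 - <<'E'
from mc import *
st();save('top','t12.png');st()
mir('t12',(240,183,278,223))
d=load('t12')['color'][165:245,215:305,::-1]
cv2.imwrite('pics/z12.png',cv2.resize(d,None,fx=7,fy=7,interpolation=cv2.INTER_CUBIC))
E
```

```text
t 17.8 nestTCP [-36.59 -10.19] z 0.2024 yaw [3.0884 0.     1.3058] Fnest [-0.97 -0.36] Fz 0.06 w 0.008 tq [ 0.008  0.049 -0.001]
t 17.85 nestTCP [-36.61 -10.19] z 0.2024 yaw [3.0884 0.     1.3057] Fnest [-1.45  0.32] Fz 0.05 w 0.004 tq [0.019 0.015 0.017]
t12 centre nest [ 11.8 -10.5] r 30.7 n 877 5738
```

View pics/z12.png

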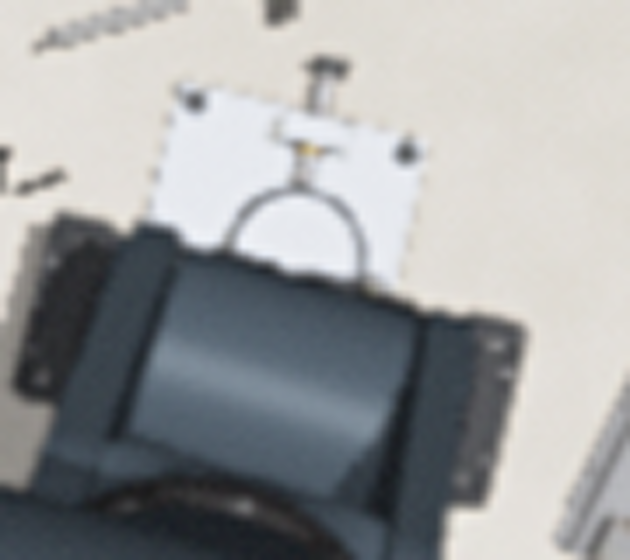

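The mirror's front edge is at about (298,190), practically at the nose. Contact force is near zero because the plunger is helping. Continuing.

Emit:
{"method": "move_arm", "body": {"steps": "0 0.05 0 0 0 0; 0 0.1 0.01 0 0 0; 0 0.1 0.01 0 0 0"}}

```text
clock: 18.15
position: [0.4683, -0.0355, 0.2023]
ee_rot: [3.089, 0.0, 1.306]
force: [0.1, -0.6, -0.1]
width: 0.003
```

```bash
python3 -c "
from h import *
st()"
```

```text
t 18.15 nestTCP [-35.81 -10.2 ] z 0.2023 yaw [3.0892 0.     1.3058] Fnest [ 0.25 -0.52] Fz -0.09 w 0.003 tq [-0.038  0.066  0.032]
```

Emit:
{"method": "move_arm", "body": {"steps": "0 0.05 0 0 0 0; 0 0.1 0.01 0 0 0; 0 0.1 0.01 0 0 0"}}

```text
clock: 18.45
position: [0.4688, -0.0356, 0.2022]
ee_rot: [3.091, -0.0, 1.306]
force: [-2.5, 0.8, 0.8]
width: 0.005
```

```bash
python3 -c "
from h import *
st()"
```

```text
t 18.45 nestTCP [-35.31 -10.16] z 0.2022 yaw [ 3.0907e+00 -1.0000e-04  1.3058e+00] Fnest [-2.6   0.13] Fz 0.75 w 0.005 tq [0.041 0.301 0.018]
```

Emit:
{"method": "move_arm", "body": {"steps": "0 0.05 0 0 0 0; 0 0.1 0.01 0 0 0; 0 0.1 0 0 0 0; 0 0.1 0 0 0 0"}}

```text
clock: 18.85
position: [0.4693, -0.0357, 0.2021]
ee_rot: [3.092, -0.0, 1.306]
force: [-4.7, 0.3, 1.8]
width: 0.009
```

```bash
python3 -c "
from h import *
st()"
```

```text
t 18.85 nestTCP [-34.75 -10.15] z 0.2021 yaw [ 3.0919e+00 -1.0000e-04  1.3058e+00] Fnest [-4.57 -0.94] Fz 1.77 w 0.009 tq [-0.012  0.777 -0.048]
```

Emit:
{"method": "move_arm", "body": {"steps": "0 0.05 0 0 0 0; 0 0.1 0 0 0 0; 0 0.1 0 0 0 0; 0 0.1 0 0 0 0"}}

```text
clock: 19.25
position: [0.4698, -0.0359, 0.2022]
ee_rot: [3.094, -0.0, 1.306]
force: [-6.2, 0.2, 3.3]
width: 0.01
```

```bash
python3 -c "
from h import *
st()"
```

```text
t 19.25 nestTCP [-34.26 -10.14] z 0.2022 yaw [ 3.0937e+00 -1.0000e-04  1.3060e+00] Fnest [-6.01 -1.45] Fz 3.33 w 0.01 tq [ 0.002  1.073 -0.093]
```

Emit:
{"method": "move_arm", "body": {"steps": "0 0.05 -0.01 0 0 0; 0 0.1 -0.02 0 0 0; 0 0.1 -0.02 0 0 0; 0 0.1 -0.02 0 0 0"}}

```text
clock: 19.65
position: [0.4702, -0.036, 0.2022]
ee_rot: [3.096, -0.0, 1.306]
force: [-7.6, 0.3, 2.1]
width: 0.004
```

```bash
python3 -c "
from h import *
st()"
```

```text
t 19.65 nestTCP [-33.83 -10.14] z 0.2022 yaw [ 3.0956e+00 -2.0000e-04  1.3059e+00] Fnest [-7.41 -1.69] Fz 2.06 w 0.004 tq [ 0.009  1.251 -0.051]
```

Emit:
{"method": "move_arm", "body": {"steps": "0 0.05 -0.01 0 0 0; 0 0.1 -0.02 0 0 0; 0 0.1 -0.02 0 0 0; 0 0.1 -0.02 0 0 0"}}

```text
clock: 20.05
position: [0.4706, -0.0361, 0.2023]
ee_rot: [3.098, -0.0, 1.306]
force: [-7.3, 0.0, 2.2]
width: 0.007
```

```bash
python3 -c "
from h import *
st()"
```

```text
t 20.05 nestTCP [-33.38 -10.15] z 0.2023 yaw [ 3.0975e+00 -2.0000e-04  1.3060e+00] Fnest [-7.07 -1.89] Fz 2.22 w 0.007 tq [ 0.015  1.383 -0.067]
```

```bash
cat > avg.py <<'E'
from h import *
F=[];T=[]
for i in range(8):
    s=bot.read_state();F.append(s['force']);T.append(s['ft_torque']);cams.grab_frame('side')
F=np.array(F);T=np.array(T)
print('Fnest',np.round(RN.T@F[:,:2].mean(0),2),'sd',np.round(F.std(0),2),'Fz',F[:,2].mean().round(2),'tqnest',np.round(RN.T@T[:,:2].mean(0),3),'->F',round((RN.T@T[:,:2].mean(0))[1]/.182,2));st()
E
python3 avg.py
```

```text
Fnest [-7.33 -1.82] sd [0.33 0.42 0.6 ] Fz 1.63 tqnest [-0.369  1.345] ->F 7.39
t 20.45 nestTCP [-33.38 -10.15] z 0.2023 yaw [ 3.0976e+00 -2.0000e-04  1.3060e+00] Fnest [-7.89 -2.13] Fz 1.68 w 0.005 tq [ 0.018  1.442 -0.06 ]
```

Emit:
{"method": "move_arm", "body": {"steps": "0 0.05 0 0 0 0; 0 0.1 0 0 0 0; 0 0.15 0 0 0 0; 0 0.2 0 0 0 0; 0 0.2 0 0 0 0"}}

```text
clock: 20.95
position: [0.4714, -0.0363, 0.2023]
ee_rot: [3.101, -0.0, 1.306]
force: [-10.6, 0.6, 3.2]
width: 0.003
```

```bash
python3 avg.py
```

```text
Fnest [-9.89 -2.69] sd [0.3  0.32 0.4 ] Fz 3.47 tqnest [-0.504  1.705] ->F 9.37
t 21.35 nestTCP [-32.55 -10.12] z 0.2023 yaw [ 3.1012e+00 -3.0000e-04  1.3061e+00] Fnest [-9.19 -2.21] Fz 3.67 w 0.004 tq [ 0.003  1.79  -0.118]
```

Emit:
{"method": "move_arm", "body": {"steps": "0 0.05 0 0 0 0; 0 0.1 0 0 0 0; 0 0.1 0 0 0 0"}}

```text
clock: 21.65
position: [0.4718, -0.0364, 0.2023]
ee_rot: [3.103, -0.0, 1.306]
force: [-11.3, -0.1, 5.5]
width: 0.001
```

```bash
python3 avg.py
```

```text
Fnest [-10.72  -3.08] sd [0.64 0.4  0.38] Fz 4.71 tqnest [-0.544  1.885] ->F 10.36
t 22.05 nestTCP [-32.14 -10.13] z 0.2023 yaw [ 3.1031e+00 -3.0000e-04  1.3062e+00] Fnest [-10.9  -2.4] Fz 5.06 w 0.005 tq [-0.003  1.969 -0.067]
```

Emit:
{"method": "move_arm", "body": {"steps": "0 0.04 0 0 0 0; 0 0.04 0 0 0 0; 0 0.04 0 0 0 0"}}

```text
clock: 22.35
position: [0.472, -0.0364, 0.2023]
ee_rot: [3.104, -0.0, 1.306]
force: [-11.8, 0.0, 5.3]
width: 0.005
```

```bash
python3 avg.py
```

```text
Fnest [-11.14  -3.01] sd [0.35 0.58 0.28] Fz 5.15 tqnest [-0.575  1.959] ->F 10.76
t 22.75 nestTCP [-31.96 -10.11] z 0.2023 yaw [ 3.1037e+00 -3.0000e-04  1.3062e+00] Fnest [-11.26  -3.01] Fz 4.78 w 0.004 tq [-0.026  2.065 -0.117]
```

Average push is 11.1 N by force and 10.8 N by moment. Backing straight off, then up and clear.

Emit:
{"method": "move_arm", "body": {"steps": "0 -0.15 0 0 0 0; 0 -0.3 0 0 0 0; 0 -0.45 0 0 0 0; 0 -0.6 0 0 0 0; 0 -0.75 0 0 0 0; 0 -1 -0.05 0 0 0; 0 -1.5 -0.05 0 0 0; 0 -2.2 -0.1 0 0 0; 0 -3 -0.1 0 0 0; 0 -3.5 -1 0 0 0; 0 -4 -4 0 0 0; 0 -4 -8 0 0 0; 0 -5 -12 0 0 0; 0 -6.5 -14 3 0 0; 0 -6.5 -14 3 0 0; 0 -6.5 -14 3 0 0"}}

```text
clock: 24.35
position: [0.4064, -0.0187, 0.34]
ee_rot: [3.138, 0.0, 1.306]
force: [0.6, 0.2, -0.3]
width: 0.005
```

```bash
python3 - <<'E'
from mc import *
st();save('top','t13.png');save('side','s13.png');f=save('wrist','w13.png');st()
mir('t13',(240,183,278,223))
c=load('s13')['color'][180:260,220:330,::-1];d=load('t13')['color'][165:245,215:305,::-1]
cv2.imwrite('pics/z13.png',np.hstack([cv2.resize(c,(440,400),interpolation=cv2.INTER_CUBIC),cv2.resize(d,(360,400),interpolation=cv2.INTER_CUBIC)]))
E
```

```text
t 24.35 nestTCP [-99.92 -10.04] z 0.34 yaw [3.1384e+00 1.0000e-04 1.3059e+00] Fnest [0.57 0.35] Fz -0.31 w 0.005 tq [-0.021  0.008  0.009]
t 24.5 nestTCP [-99.5  -10.15] z 0.3386 yaw [-3.1407e+00 -1.0000e-04  1.3057e+00] Fnest [-0.02 -0.24] Fz -0.72 w 0.008 tq [-0.019  0.027 -0.004]
t13 centre nest [14.2 -9. ] r 29.9 n 1531 8039
```

View pics/z13.png

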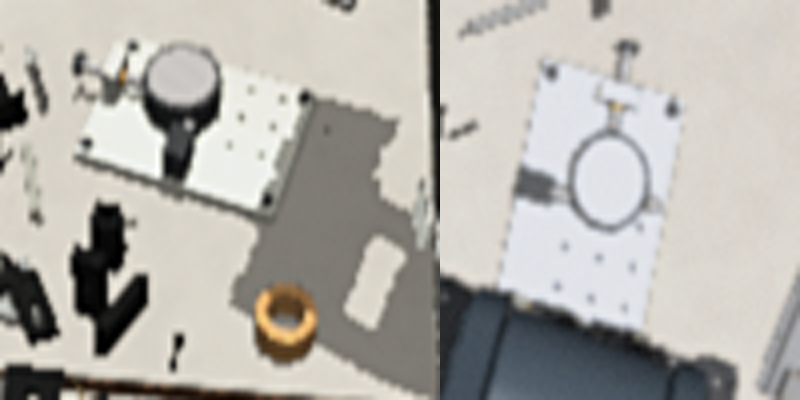

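View pics/w13.png

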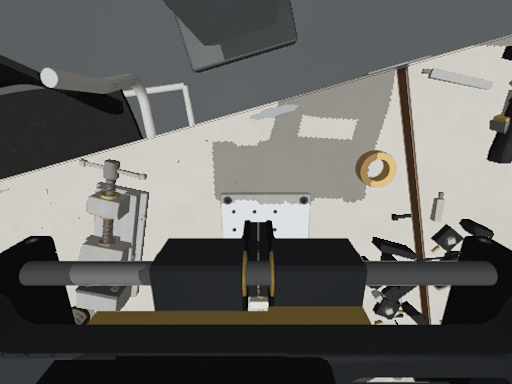

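Mirror seated at about (14.2, -9.0) in my plate frame. That is 35.5 mm from the side ball as I measured it (36 expected) and at the nose. One quick check that nothing else moved, then hand in.

```bash
python3 - <<'E'
from h import *
a=load('side0')['color'].astype(int);b=load('s13')['color'].astype(int)
d=(abs(cv2.blur(a.astype(np.float32),(3,3))-cv2.blur(b.astype(np.float32),(3,3))).max(2)>45).astype(np.uint8)
n,_,s,c=cv2.connectedComponentsWithStats(d)
print([(s[i].tolist()) for i in range(1,n) if s[i,4]>8])
a=load('s4')['color'].astype(int);c=b
x=[cv2.resize(q[170:290,210:330,::-1].astype(np.uint8),(390,390),interpolation=cv2.INTER_CUBIC) for q in (load('side0')['color'],b)]
cv2.imwrite('pics/z14.png',np.hstack(x))
E
```

```text
[[338, 0, 62, 25, 1071], [416, 0, 82, 27, 1819], [501, 0, 11, 22, 223], [354, 28, 35, 22, 406], [419, 28, 31, 40, 558], [503, 28, 9, 28, 223], [283, 34, 46, 139, 3698], [506, 56, 6, 3, 11], [505, 65, 7, 53, 295], [439, 102, 3, 9, 12], [460, 112, 6, 14, 25], [439, 115, 19, 19, 243], [508, 119, 4, 3, 9], [476, 131, 7, 3, 9], [508, 130, 4, 6, 17], [425, 139, 7, 15, 58], [506, 138, 6, 9, 36], [419, 148, 93, 154, 4236], [441, 161, 2, 5, 9], [443, 167, 51, 19, 138], [255, 191, 21, 16, 169], [269, 192, 4, 3, 9], [278, 200, 52, 60, 1629], [409, 206, 16, 30, 215], [498, 219, 8, 11, 49], [402, 221, 15, 18, 97], [504, 235, 8, 8, 25], [245, 281, 27, 28, 339], [328, 295, 4, 12, 44], [466, 297, 46, 44, 906], [439, 299, 73, 85, 2030], [462, 323, 45, 26, 110], [507, 334, 5, 8, 23]]
```

View pics/z14.png

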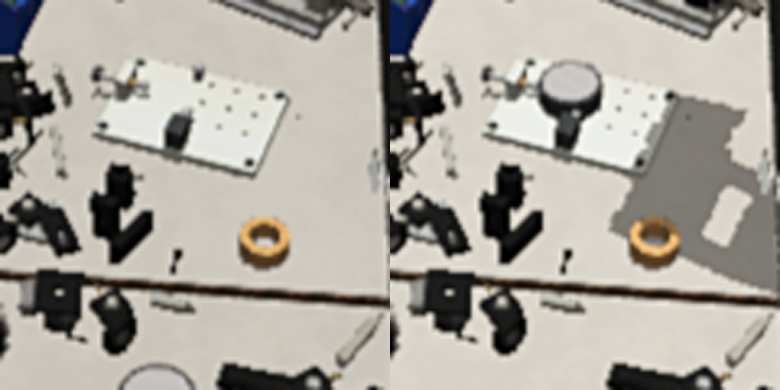

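The before and after views match apart from the mirror (now on the nest at (570,88)), the arm and its shadow. The tape and the black parts have not moved.

```bash
python3 -c "
from h import *
print(workorder.close_job());st()"
```

```text
the job is handed in; nothing more can be done
None
the job is handed in; nothing more can be done
```

The mirror is seated on the nest against the stop screw, side ball and plunger. I handed the job in at about 24.5 s. I gripped it across the rim, laid it face up at the load spot and let go. Closed fingers then pushed it past the plunger, found the stop by feel and pressed.

**Press force:** I measured an average push of 11.1 N by force and 10.8 N by moment. Allowing for friction and the plunger's own push, that is roughly 10 to 12.5 N at the stop. The stop force itself was not measured.

**Final checks:**
- **Seating:** the mirror's axis measured about (14.2, -9.0) mm in my camera-based nest frame. That is 35.5 mm from the measured side ball (36 mm is contact) and in line with the measured screw nose. By vision this is contact within 1–2 mm, not proof. My frame reads about 1–1.5 mm high in y.
- **Other things on the table:** before and after side views showed only the mirror, the arm and its shadow changed.
- **Robot:** clear of everything, with contact force near zero.

**What did not go to plan:** the first straight push slid the mirror onto the side ball and stalled at about 6 N. I backed off, tilted the fingertips 3° forward and pushed diagonally over the ball, peaking at about 8 N. During the final press there were also side forces of about 3 N sideways and 5 N upward on the tool. I put these down to friction at the fingers.

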